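Slide the battery pack home in its sprung charging dock

TASK

The card terminal's battery pack is lying on the sprung bed at the open end of the white charging dock. Without lifting it, press the pack down hard with a fingertip, and keep it pressed while you slide it under the bridge and the steel drag spring until it is fully home against the end stop; then let go and move clear. Leave the spare pack, the cup and the honey jar beside the dock where they are.

Things in the scene. Friction and masses are not known exactly. Their poses are not given: they have to be found in the camera images.
- dock: White charging dock, 220 x 104 mm, fixed to the counter; origin at the centre of its underside; z up, its x axis is the slide direction, from the open mouth (-x) to the end stop (+x). Channel 80 mm wide between side walls with tops at z = 40 mm. Lip at the mouth: top z = 30 mm, inner face x = -101 mm. Its floor is the sprung bed.
- bridge (a point): Middle of the underside of the dock's bridge, a white bar across the channel: dock x = 45 to 59 mm, underside z = 45 mm, top z = 55 mm. It is 7 mm lower than the top of the unpressed pack, so the pack runs into it unless pressed down by more than 7 mm.
- leaf_tip (a point): Tip of the drag spring, a steel leaf 34 mm wide that slopes down from the bridge (dock x = 55 mm) to this tip (at rest about dock x = 90 mm, z = 36 to 38 mm). The pack passing under must lift it, against about 2 to 5 N; it then rubs on the pack's top.
- stop (a point): Middle of the top edge of the end stop's inner face, dock x = 98 mm, z = 40 mm.
- bed (a joint): Sprung aluminium bed, the floor of the whole channel (196 x 78 mm); carries the pack, always stays level. Value in m: 0 = up (bed top at dock z = 28 mm), 0.014 = fully down. The pack clears the bridge above 0.007; aim for about 0.011. With the pack on it, a push of about 6 N starts it down, 13 N brings it to 0.011 and 15 N to the bottom.
- pack: Battery pack in the dock, grey plastic block 100 (x) x 74 (y) x 24 mm (z), about 0.25 kg; origin at the centre of its underside; x and z as the dock's; 3 mm play each side in the channel. Starts with its underside at dock z = 28 mm. Home, its leading (+x) face is on the end stop and its origin at dock x = 48 mm: 75 to 105 mm from the start. Let go there, it rises to the bridge (underside z about 21 mm).
- land (a point): Middle of the flat land on the pack's top for the fingertip, 24 mm above the pack's underside and 32 mm behind its origin. The land runs from the trailing edge (pack x = -50 mm) to the black thumb rib (x = -14 to -8 mm, 60 mm wide, 5 mm high). Pressing here and moving towards the stop drives the pack by the rib.
- spare_pack: Spare pack of the same shape and size, lying loose on the counter beside the dock, not to be moved; origin at the centre of its underside.
- cup: Paper tasting cup, 60 mm across, 70 mm tall, standing beside the dock; origin at the centre of its underside. Not to be moved.
- honey_jar: Honey jar with a brass cap, 56 mm across, 75 mm tall, standing beside the dock; origin at the centre of its underside. Not to be moved.
Not all that is in view belongs to the job. What is shaped like the pack but blue is not meant.

How it is judged:
By the outcome, as a careful person would: the job done as asked, in the order asked, and still so for the second after the job is handed in, with the robot touching nothing.
It also fails if it takes over 38 s, if anything falls off the work surface, if the arm or the gripper's body presses on something with over 40 N, if the wrist force passes 120 N, or if a joint passes its speed limit or range.

ROBOT

A 6-joint arm with a two-finger parallel gripper is mounted at the origin on the work surface. World frame = base frame: x ahead of the robot, y to its left, z up, the work surface at z = 0. Lengths are in m, angles in rad, forces in N, time in s.
With the tool pointing down it reaches from about 0.35 to 0.975 m from the base axis. Payload 4.9 kg.
Tool frame: the origin (TCP) lies between the finger pads; the fingertips stand 22 mm ahead of it and the grasp point (between the pads) lies 3 mm ahead of it; z points along the fingers, y is the line along which they close (so a half turn about z gives the same grasp; the last joint's range is limited). The gripper opens to 85 mm and grips with 20 to 120 N. Pads are 22 mm wide; open, the fingers measure 114 mm over their backs; the gripper's body (76 mm by 85 mm) begins 54 mm behind the grasp point. The pads swing forward as they close: fully open they stand 13 mm farther back than shut.
Start: joints at [1.112, 0.053, 1.613, -0, 1.476, -0.119], TCP at [0.208, 0.589, 0.216] pointing down, gripper open.
Joint ranges: [-3.01, 3.01], [-1.01, 2.22], [0.06, 2.58], [-1.02, 4.17], [0.09, 2.62], [-3.14, 3.14]. Speed limits (rad/s): [2.57, 2.57, 3.14, 3.14, 3.14, 3.14].

INTERFACE

Orientations are given as a unit quaternion [w, x, y, z].
In Python, from plant import state, grab_frame, get_calibration, job_done, recognise, regions_of gives the robot as it stands.
- The arm moves only by the tool apply_moves, never from a script. Its argument "targets" is a list of rows, each an object with "translation": the shift along the tool's x, y, z normalised to -1 to 1, where 1 is 100 mm, a list of three; "twist": the turn about the tool's z normalised to -1 to 1, where 1 is 0.1 rad; "hand": the opening, from 0 (shut) to 1 (fully open). A call has 1 to 8 rows; each row shifts and turns the commanded pose from where the row before left it, along the tool's axes as they then stand; what a row does not reach is not made up. A row lasts 1/10 s, in which the tool goes at most 50 mm and 8.59 degrees, less where a joint would pass 70% of its speed; a pose out of reach is approached as far as the arm can. A call with a number of a shift or a turn outside -1 to 1 is refused whole. A call with a gripper value outside its range is refused whole. The fingers move at their own pace and stop on an object; the grip force is fixed at half the most. Time passes only in rows, so rows that do not move let the fingers close. It gives the time, the measured TCP pose, the force, the opening and the grip force at its end, in the units of the state.
- state(): the state, without advancing time (a new reading comes with each control period).
- grab_frame(name): name is "scene" or "top" or "wrist"; returns the picture (420x560x3 uint8, red, green, blue); there is no depth.
- get_calibration(name): a dict with "camera_matrix" (3x3 intrinsics, pixels), "pose" (4x4, takes a point from camera to world coordinates). Camera axes: x right, y up, looking along -z (the intrinsics and any distortion apply to the point x, -y, -z); pixel columns grow to the right and rows downward; lengths in m; the calibration is good to about 2 mm. A picture is of the moment at which its call begins: read the wrist's pose just before it. get_calibration takes no time and is no camera call; for the wrist camera it gives the pose at the moment of the call.
- job_done(): hands the job in; it is judged then, once.
Trained networks look in the newest picture that a camera, given by its name, has taken for a name from the list of things; names that differ only in an ending like _2 or _b are one class to them, and where a whole thing is asked for, a point or a joint stands for the part that bears it (a point fixed in the world has none). Each returns a list of dicts, best first, with "score" (0 to 1); they miss things now and then, are a little off and sometimes report something else, mostly with a low value. They report only what shows in the picture. A call takes as long as a camera call. They do not tell look-alikes from the thing itself.
- recognise(camera, query): "point" ([x, y, z] in m, in world coordinates, good to about 4 mm: the middle of the surface that is visible of it).
- regions_of(camera, query): "pixels" (420x560 bool, what is visible of it).
The state is a dict: "time": time; "joint_pos": joint angles; "joint_vel": joint speeds; "joint_efforts": joint torques, N m; "tool_pos": TCP position; "tool_rot": TCP orientation; "contact_force": force on the tool from outside, world axes, zero at the start; "ft_torque": the same for the moment, N m; "gripper_width": opening from 0.0 (shut) to 1.0 (fully open); "grasp_force": force on a finger pad.
Only numpy, scipy, OpenCV 4.12 (cv2) and the standard library are available. Lean on these libraries where they do the work, as an engineer would, in place of code of your own. Each camera call takes 0.05 s, during which the arm holds its last target. There are 200 camera calls.

## Working session

There is one attempt and no reset: what is moved stays moved. The work goes in short steps, Python scripts to look and compute and a tool call to move; the robot and the scene stay as the last step left them, time stands still between calls to the robot, and variables do not carry over. Pictures are saved under pics/ and viewed, at most 10 in all, crops included, and the job is handed in when it is done.

Besides the shell and the picture viewer there is one more tool, called after "Emit:" as a command line: name --argument value ..., lists and objects as JSON in quotes. apply_moves: Moves the arm, as the interface text tells. Its arguments: {"type":"object","properties":{"targets":{"type":"array"}},"required":["targets"]}

```bash
mkdir -p pics; python3 - <<'E'
from plant import *
import cv2,numpy as np
s=state();print(s['time'],s['tool_pos'],s['tool_rot'],s['contact_force'],s['gripper_width'])
a=grab_frame('scene');
for q in ['dock','pack','bridge','stop','land','leaf_tip','cup','honey_jar']:
    print('scene',q,[(np.round(d['point'],3).tolist(),round(d['score'],2)) for d in recognise('scene',q)][:4])
b=grab_frame('top')
for q in ['dock','pack','bridge','stop','land','leaf_tip','cup','honey_jar']:
    print('top',q,[(np.round(d['point'],3).tolist(),round(d['score'],2)) for d in recognise('top',q)][:4])
cv2.imwrite('pics/a.png',a[...,::-1]);cv2.imwrite('pics/b.png',b[...,::-1])
for c in ['scene','top']: 
    k=get_calibration(c);print(c,{x:np.round(v,3).tolist() if not isinstance(v,str) else v for x,v in k.items()})
E
```

```text
0.0 [0.20801158 0.5886632  0.21433865] [-3.11702439e-04  1.69090512e-01  9.85599974e-01 -9.96527818e-04] [ 0.98546978 -0.48055132 -1.03214535] 1.001440500315432
scene dock [([0.619, 0.137, 0.034], 0.77)]
scene pack [([0.264, 0.238, 0.024], 0.82), ([0.355, 0.086, 0.023], 0.59)]
scene bridge [([0.62, 0.137, 0.038], 0.87)]
scene stop [([0.624, 0.138, 0.037], 0.78)]
scene land [([0.357, 0.089, 0.027], 0.91), ([0.262, 0.237, 0.023], 0.68), ([0.541, 0.135, 0.053], 0.57)]
scene leaf_tip [([0.634, 0.15, 0.042], 0.57)]
scene cup [([0.603, 0.012, 0.047], 0.72)]
scene honey_jar [([0.532, -0.027, 0.06], 0.65)]
top dock [([0.596, 0.144, 0.037], 0.8), ([0.634, 0.149, 0.039], 0.49)]
top pack [([0.344, 0.091, 0.022], 0.94), ([0.521, 0.138, 0.052], 0.69), ([0.248, 0.24, 0.026], 0.57)]
top bridge [([0.593, 0.137, 0.04], 0.68)]
top stop [([0.594, 0.145, 0.04], 0.68)]
top land [([0.52, 0.134, 0.053], 0.84), ([0.25, 0.239, 0.027], 0.73), ([0.591, 0.141, 0.039], 0.72), ([0.346, 0.092, 0.026], 0.61)]
top leaf_tip [([0.637, 0.149, 0.041], 0.72)]
top cup [([0.618, 0.013, 0.043], 0.74)]
top honey_jar [([0.502, -0.024, 0.074], 0.91)]
scene {'camera_matrix': [[545.837, 0.0, 278.901], [0.0, 545.837, 209.722], [0.0, 0.0, 1.0]], 'pose': [[0.2, -0.764, 0.613, 1.25], [0.98, 0.146, -0.138, -0.1], [0.016, 0.628, 0.778, 1.028], [0.0, 0.0, 0.0, 1.0]]}
top {'camera_matrix': [[403.318, 0.0, 275.478], [0.0, 403.318, 206.03], [0.0, 0.0, 1.0]], 'pose': [[0.045, 0.969, -0.243, 0.307], [-0.999, 0.043, -0.016, 0.061], [-0.005, 0.243, 0.97, 0.83], [0.0, 0.0, 0.0, 1.0]]}
```

View pics/a.png

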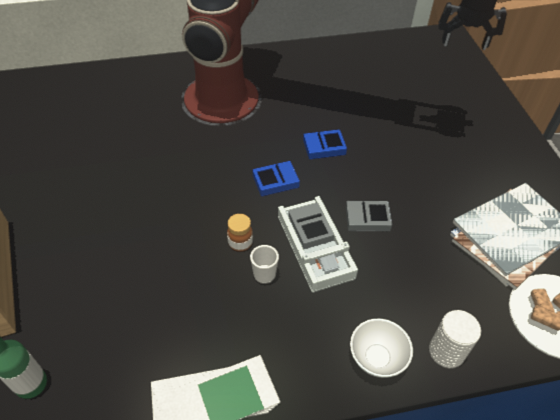

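View pics/b.png

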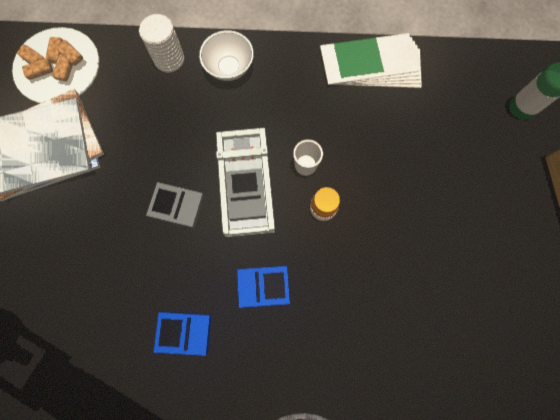

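Top picture: the candidates are the grey pack in the dock (246,187), the loose grey spare (175,204), and two blue look-alikes (263,286) and (182,334). I choose the one in the white dock; in the scene view it is at (313,225).

```bash
python3 - <<'E'
import cv2,numpy as np
a=cv2.imread('pics/a.png');b=cv2.imread('pics/b.png')
A=cv2.resize(a[190:295,270:365],None,fx=4.4,fy=4.4,interpolation=cv2.INTER_CUBIC)
B=cv2.resize(b[120:245,208:288],None,fx=4.7,fy=4.7,interpolation=cv2.INTER_CUBIC)
o=np.zeros((588,A.shape[1]+B.shape[1],3),np.uint8);o[:B.shape[0],:B.shape[1]]=B;o[:A.shape[0],B.shape[1]:]=A
cv2.imwrite('pics/c.png',o);print(o.shape,B.shape)
E
```

```text
(588, 794, 3) (588, 376, 3)
```

View pics/c.png

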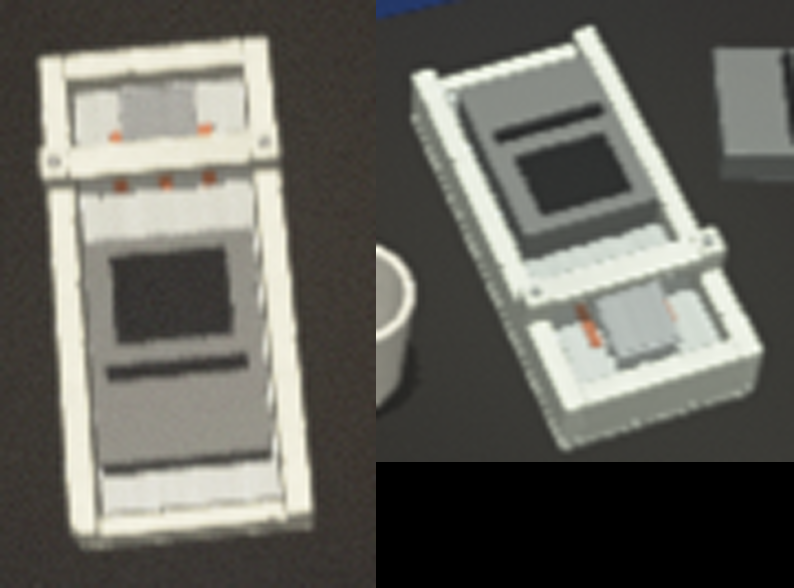

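The crop confirms it: grey pack, black rib on its mouth side, in the white dock, with bridge and leaf at the far end. Now the dock pose and the pack's x from the corners in both views.

```bash
cat > h.py <<'E'
import numpy as np
from plant import *
def proj(c,P):
    k=get_calibration(c);T=np.linalg.inv(np.array(k['pose']));K=np.array(k['camera_matrix'])
    p=np.c_[P,np.ones(len(P))]@T.T; p=p[:,:3]*[1,-1,-1]; q=p@K.T
    return q[:,:2]/q[:,2:]
E
python3 - <<'E'
from h import *
from scipy.optimize import least_squares
B=lambda u,v:(208+(u+.5)/4.7-.5,120+(v+.5)/4.7-.5); A=lambda u,v:(270+(u-376+.5)/4.4-.5,190+(v+.5)/4.4-.5)
D=[(.110,.052,.04),(.110,-.052,.04),(-.110,-.052,.04),(-.110,.052,.04)]
top=[B(38,58),B(268,38),B(312,518),B(72,533)]
# scene: stop end left is -y
sc=[A(762,348),A(566,407),A(414,76),A(592,29)]
pk=[(.05,.037),(.05,-.037),(-.05,-.037),(-.05,.037)]
ptop=[B(84,248),B(250,232),B(272,457),B(103,469)]
rib=[B(108,374),B(248,359)]
psc=[A(660,195),A(525,238),A(460,95),A(572,60)]
def w(p,P):
    c,s=np.cos(p[2]),np.sin(p[2]);P=np.array(P)
    return np.c_[P[:,0]*c-P[:,1]*s+p[0],P[:,0]*s+P[:,1]*c+p[1],P[:,2]]
def res(p,full=True):
    P=[(x+p[3],y,.052) for x,y in pk]; R=[(p[3]-.011,.03,.057),(p[3]-.011,-.03,.057)]
    r=[(proj('top',w(p,D))-top),(proj('scene',w(p,D))-sc),(proj('top',w(p,P))-ptop),(proj('top',w(p,R))-rib),(proj('scene',w(p,P))-psc)]
    return np.concatenate(r).ravel()
s=least_squares(res,[.55,.14,0.1,-.04],loss='soft_l1')
print(s.x.round(4));print(res(s.x).reshape(-1,2).round(1).tolist())
p=s.x;print('land',w(p,[(p[3]-.032,0,.052)]),'home',w(p,[(.016,0,.045)]),'stop',w(p,[(.098,0,.04)]))
st=state();from scipy.spatial.transform import Rotation as R
q=st['tool_rot'];print(R.from_quat([q[1],q[2],q[3],q[0]]).as_matrix().round(4).tolist())
E
```

```text
[ 0.5605  0.1405  0.1442 -0.0349]
[[-0.2, -0.4], [-0.3, -0.7], [0.5, -1.5], [-0.5, 0.4], [-0.1, -0.0], [-0.4, 0.3], [-1.1, -1.0], [-0.5, -1.3], [-0.5, -1.0], [0.3, -1.1], [0.2, -1.3], [-1.1, -0.3], [-0.4, -0.0], [-0.1, 0.3], [-0.4, -0.4], [-0.6, -1.3], [-1.7, -2.3], [2.6, -2.4]]
land [[0.49429689 0.13090216 0.052     ]] home [[0.57634516 0.14281596 0.045     ]] stop [[0.65749413 0.15459918 0.04      ]]
[[-0.9428, 0.3333, -0.0], [0.3333, 0.9428, 0.0], [0.0, 0.0, -1.0]]
```

Emit:
apply_moves --targets '[{"translation": [0, 0, 0], "twist": -1, "hand": 0}, {"translation": [0, 0, 0], "twist": -1, "hand": 0}, {"translation": [0, 0, 0], "twist": -1, "hand": 0}, {"translation": [0, 0, 0], "twist": -1, "hand": 0}, {"translation": [0, 0, 0], "twist": -0.85, "hand": 0}, {"translation": [-0.16, -0.35, 0], "twist": 0, "hand": 0}, {"translation": [-0.16, -0.35, 0], "twist": 0, "hand": 0}, {"translation": [-0.16, -0.35, 0], "twist": 0, "hand": 0}]'

```text
time: 1.7
tool_pos: [0.2714, 0.4913, 0.2156]
tool_rot: [0.0, -0.073, 0.997, -0.0]
contact_force: [0.3, -0.3, -0.2]
gripper_width: -0.002
grasp_force: 0.0
```

Emit:
apply_moves --targets '[{"translation": [-0.16, -0.35, 0], "twist": 0, "hand": 0}, {"translation": [-0.16, -0.35, 0], "twist": 0, "hand": 0}, {"translation": [-0.16, -0.35, 0], "twist": 0, "hand": 0}, {"translation": [-0.16, -0.35, 0], "twist": 0, "hand": 0}, {"translation": [-0.16, -0.35, 0], "twist": 0, "hand": 0}, {"translation": [-0.16, -0.35, 0], "twist": 0, "hand": 0}, {"translation": [-0.16, -0.35, 0], "twist": 0, "hand": 0}, {"translation": [-0.16, -0.35, 0], "twist": 0, "hand": 0}]'

```text
time: 2.5
tool_pos: [0.4388, 0.2324, 0.2159]
tool_rot: [0.0, -0.073, 0.997, 0.0]
contact_force: [1.0, 0.3, 0.0]
gripper_width: -0.001
grasp_force: 0.0
```

Emit:
apply_moves --targets '[{"translation": [-0.16, -0.35, 0], "twist": 0, "hand": 0}, {"translation": [-0.16, -0.35, 0], "twist": 0, "hand": 0}, {"translation": [-0.12, -0.3, 0], "twist": 0, "hand": 0}, {"translation": [0, 0, 0], "twist": 0, "hand": 0}, {"translation": [0, 0, 0], "twist": 0, "hand": 0}]'

```text
time: 3.0
tool_pos: [0.4962, 0.1409, 0.2156]
tool_rot: [-0.0, -0.072, 0.997, 0.0]
contact_force: [-0.1, -0.2, -0.3]
gripper_width: 0.004
grasp_force: 0.0
```

Emit:
apply_moves --targets '[{"translation": [0, -0.1, 0.3], "twist": 0, "hand": 0}, {"translation": [0, 0, 0.4], "twist": 0, "hand": 0}, {"translation": [0, 0, 0.36], "twist": 0, "hand": 0}, {"translation": [0, 0, 0], "twist": 0, "hand": 0}, {"translation": [0, 0, 0], "twist": 0, "hand": 0}]'

```text
time: 3.5
tool_pos: [0.497, 0.1322, 0.1098]
tool_rot: [-0.001, -0.073, 0.997, 0.0]
contact_force: [1.0, -0.9, 0.2]
gripper_width: -0.001
grasp_force: 0.0
```

```bash
python3 - <<'E'
from plant import *
import cv2,numpy as np
s=state();print(s['tool_pos'],s['contact_force'])
w=grab_frame('wrist');a=grab_frame('scene');b=grab_frame('top')
A=cv2.resize(a[185:295,270:365],None,fx=2.5,fy=2.5);B=cv2.resize(b[110:245,208:288],None,fx=2.5,fy=2.5)
o=np.zeros((420,800,3),np.uint8);o[:,:560]=w;o[:275,560:797]=A
cv2.imwrite('pics/d.png',o[...,::-1])
E
```

```text
[0.49703008 0.13217876 0.10979717] [ 1.03379998 -0.94095023  0.21263657]Traceback (most recent call last):
  File "<stdin>", line 6, in <module>
ValueError: could not broadcast input array from shape (275,238,3) into shape (275,237,3)
```

```bash
python3 - <<'E'
from plant import *
import cv2,numpy as np
w=grab_frame('wrist');a=grab_frame('scene')
A=cv2.resize(a[185:295,270:365],(238,275))
o=np.zeros((420,798,3),np.uint8);o[:,:560]=w;o[:275,560:]=A
cv2.imwrite('pics/d.png',o[...,::-1])
E
```

```text
(no output)
```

View pics/d.png

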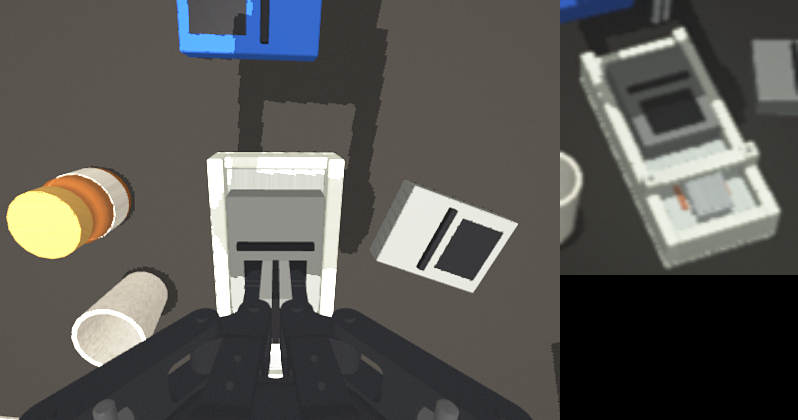

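```bash
python3 - <<'E'
from h import *
p=[.5605,.1405,.1442,-.0349]
def w(P):
    c,s=np.cos(p[2]),np.sin(p[2]);P=np.array(P)
    return np.c_[P[:,0]*c-P[:,1]*s+p[0],P[:,0]*s+P[:,1]*c+p[1],P[:,2]]
x=p[3]
print(proj('wrist',w([(x-.014,.03,.057),(x-.014,-.03,.057),(x-.05,.037,.052),(x-.05,-.037,.052),(-.11,.052,.04),(-.11,-.052,.04)])).round())
t=state()['tool_pos'];print(proj('wrist',np.array([t-[0,0,.022],[t[0],t[1],.052]])).round(), proj('scene',np.array([t-[0,0,.022]])).round())
print(np.array(get_calibration('wrist')['pose']).round(3).tolist())
c,s=np.cos(p[2]),np.sin(p[2]);d=t[:2]-p[:2];print('tcp dock',d@[c,s],d@[-s,c])
E
```

```text
[[314. 243.]
 [235. 243.]
 [325. 196.]
 [224. 195.]
 [344. 159.]
 [205. 159.]]
[[275. 246.]
 [275. 225.]] [[307. 202.]]
[[-0.145, -0.936, -0.319, 0.417], [0.989, -0.138, -0.047, 0.12], [-0.0, -0.323, 0.946, 0.271], [0.0, 0.0, 0.0, 1.0]]
tcp dock -0.06198521878334657 0.00012416151658379334
```

```bash
python3 - <<'E'
import cv2
d=cv2.imread('pics/d.png');cv2.imwrite('pics/e.png',cv2.resize(d[180:390,180:380],None,fx=2.8,fy=2.8,interpolation=cv2.INTER_CUBIC))
from h import *
t=state()['tool_pos'];s=np.array([.9896,.1437,0])
for z in (.022,0):
  for x in (-.011,.011): print(z,x,proj('wrist',np.array([t+s*x-[0,0,z]])).round())
E
```

```text
0.022 -0.011 [[275. 230.]]
0.022 0.011 [[275. 261.]]
0 -0.011 [[275. 244.]]
0 0.011 [[275. 278.]]
```

View pics/e.png

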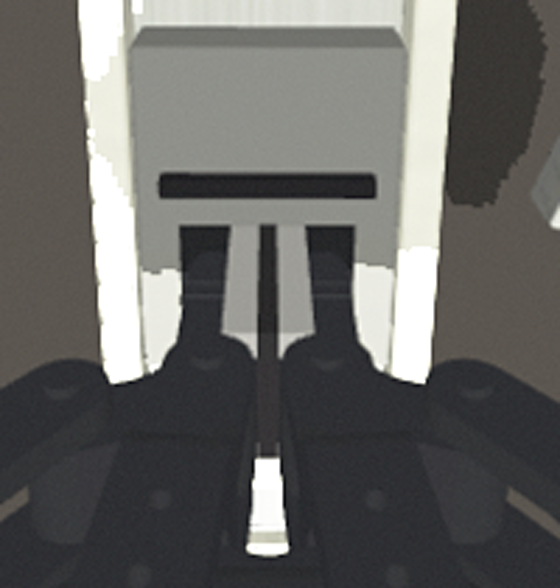

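Emit:
apply_moves --targets '[{"translation": [0, 0, 0.1], "twist": 0, "hand": 0}, {"translation": [0, 0, 0.1], "twist": 0, "hand": 0}, {"translation": [0, 0, 0.08], "twist": 0, "hand": 0}, {"translation": [0, 0, 0], "twist": 0, "hand": 0}, {"translation": [0, 0, 0], "twist": 0, "hand": 0}]'

```text
time: 4.25
tool_pos: [0.4971, 0.1312, 0.0809]
tool_rot: [-0.001, -0.073, 0.997, -0.0]
contact_force: [0.3, 0.1, 0.5]
gripper_width: -0.0
grasp_force: 0.0
```

```bash
python3 - <<'E'
from h import *
import cv2
t=state()['tool_pos'];w=grab_frame('wrist');a=grab_frame('scene')
s=np.array([.9896,.1437,0])
for x in (-.011,.011): print(x,proj('wrist',np.array([t+s*x-[0,0,.022]])).round())
print(proj('scene',np.array([t-[0,0,.022]])).round(),t)
o=np.zeros((480,800,3),np.uint8);o[:,:400]=cv2.resize(w[180:300,225:325],(400,480),interpolation=2);o[:,400:]=cv2.resize(a[165:261,270:350],(400,480),interpolation=2)
cv2.imwrite('pics/f.png',o[...,::-1])
E
```

```text
-0.011 [[275. 228.]]
0.011 [[275. 259.]]
[[305. 210.]] [0.49714835 0.13120049 0.0808506 ]
```

View pics/f.png

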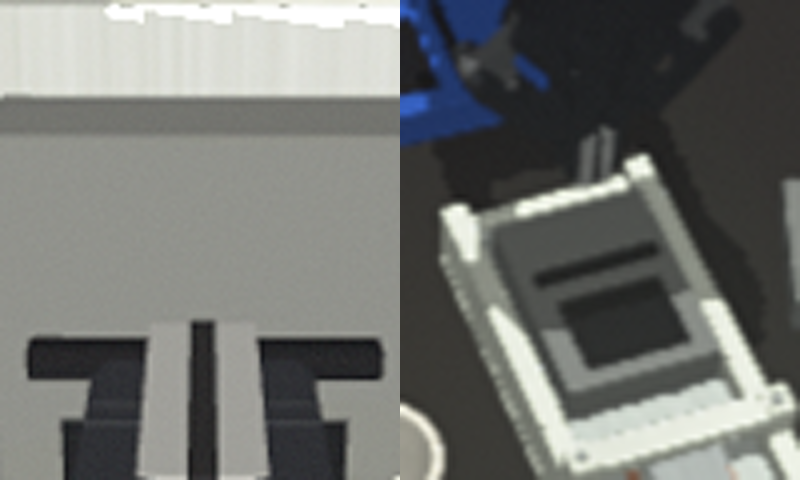

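```bash
python3 - <<'E'
from h import *
from scipy.optimize import least_squares
t=state()['tool_pos'];s=np.array([.9896,.1437,0]);l=np.array([-.1437,.9896,0])
P=lambda v:t+s*v[0]+l*v[1]+np.array([0,0,v[2]])
r=lambda v:np.r_[proj('wrist',P(v)[None])[0]-[275.5,260],proj('scene',P(v)[None])[0]-[309.5,202]]
o=least_squares(r,[0,0,0]);print(o.x,r(o.x))
for z in (-.022,-.01,0,.01): print(z,proj('scene',P([0,0,z])[None]),proj('wrist',P([0,0,z])[None]))
E
```

```text
[-0.0016541   0.00095962  0.00141879] [ 0.80020541  0.24964938 -3.27843214  0.4486408 ]
-0.022 [[305.53609425 209.63080326]] [[274.68837719 245.75402242]]
-0.01 [[305.82067408 206.30378462]] [[274.65347241 254.00545118]]
0 [[306.06112725 203.49265018]] [[274.62095956 261.691431  ]]
0.01 [[306.30464466 200.64569178]] [[274.58476899 270.24681955]]
```

The wrist view shows the fingertips ending at (275,260), about TCP height, so they look shorter than stated but centred. I'll go down by feel, backed off 3 mm from the rib.

Emit:
apply_moves --targets '[{"translation": [0.03, 0, 0], "twist": 0, "hand": 0}, {"translation": [0, 0, 0.03], "twist": 0, "hand": 0}, {"translation": [0, 0, 0.03], "twist": 0, "hand": 0}, {"translation": [0, 0, 0.03], "twist": 0, "hand": 0}, {"translation": [0, 0, 0], "twist": 0, "hand": 0}]'

```text
time: 4.85
tool_pos: [0.4942, 0.1308, 0.0719]
tool_rot: [-0.001, -0.073, 0.997, -0.0]
contact_force: [0.1, 0.7, -0.3]
gripper_width: 0.004
grasp_force: 0.0
```

Emit:
apply_moves --targets '[{"translation": [0, 0, 0.03], "twist": 0, "hand": 0}, {"translation": [0, 0, 0.02], "twist": 0, "hand": 0}, {"translation": [0, 0, 0], "twist": 0, "hand": 0}]'

```text
time: 5.15
tool_pos: [0.4944, 0.1308, 0.0672]
tool_rot: [-0.0, -0.073, 0.997, -0.0]
contact_force: [0.5, -0.0, -0.1]
gripper_width: 0.0
grasp_force: 0.0
```

Emit:
apply_moves --targets '[{"translation": [0, 0, 0.03], "twist": 0, "hand": 0}, {"translation": [0, 0, 0.02], "twist": 0, "hand": 0}, {"translation": [0, 0, 0], "twist": 0, "hand": 0}]'

```text
time: 5.45
tool_pos: [0.4943, 0.1308, 0.0622]
tool_rot: [-0.0, -0.073, 0.997, -0.0]
contact_force: [0.7, -0.1, -0.4]
gripper_width: -0.001
grasp_force: 0.0
```

```bash
python3 - <<'E'
from h import *
import cv2
print(state()['contact_force']);w=grab_frame('wrist');a=grab_frame('scene')
o=np.zeros((480,800,3),np.uint8);o[:,:400]=cv2.resize(w[180:300,225:325],(400,480),interpolation=2);o[:,400:]=cv2.resize(a[165:261,270:350],(400,480),interpolation=2)
cv2.imwrite('pics/g.png',o[...,::-1])
E
```

```text
[ 0.67424823 -0.11851978 -0.3525459 ]
```

View pics/g.png

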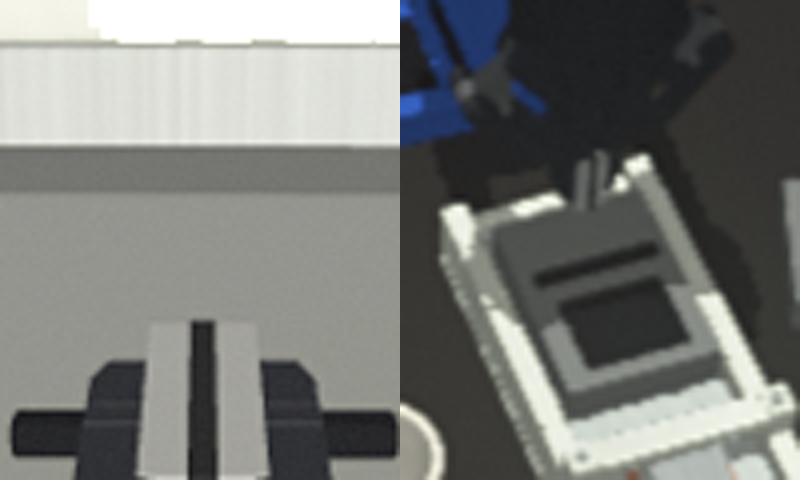

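Emit:
apply_moves --targets '[{"translation": [0, 0, 0.03], "twist": 0, "hand": 0}, {"translation": [0, 0, 0.03], "twist": 0, "hand": 0}, {"translation": [0, 0, 0], "twist": 0, "hand": 0}]'

```text
time: 5.85
tool_pos: [0.4942, 0.1308, 0.0559]
tool_rot: [-0.001, -0.073, 0.997, -0.0]
contact_force: [0.1, -0.5, 0.4]
gripper_width: -0.002
grasp_force: 0.0
```

Emit:
apply_moves --targets '[{"translation": [0, 0, 0.03], "twist": 0, "hand": 0}, {"translation": [0, 0, 0.02], "twist": 0, "hand": 0}, {"translation": [0, 0, 0], "twist": 0, "hand": 0}]'

```text
time: 6.15
tool_pos: [0.4943, 0.1308, 0.0511]
tool_rot: [-0.0, -0.073, 0.997, -0.0]
contact_force: [-0.1, -1.4, 0.8]
gripper_width: 0.001
grasp_force: 0.0
```

```bash
python3 - <<'E'
from h import *
import cv2
print(state()['contact_force']);w=grab_frame('wrist');a=grab_frame('scene')
o=np.zeros((480,800,3),np.uint8);o[:,:400]=cv2.resize(w[180:300,225:325],(400,480),interpolation=2);o[:,400:]=cv2.resize(a[165:261,270:350],(400,480),interpolation=2)
cv2.imwrite('pics/h.png',o[...,::-1])
E
```

```text
[-0.10820527 -1.35156636  0.82356856]
```

View pics/h.png

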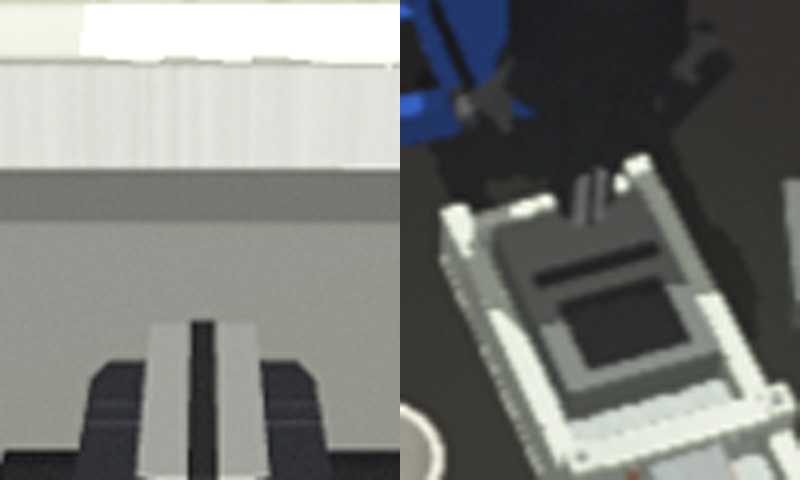

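Emit:
apply_moves --targets '[{"translation": [0, 0, 0.02], "twist": 0, "hand": 0}, {"translation": [0, 0, 0.02], "twist": 0, "hand": 0}, {"translation": [0, 0, 0], "twist": 0, "hand": 0}]'

```text
time: 6.55
tool_pos: [0.4943, 0.1308, 0.0472]
tool_rot: [-0.0, -0.073, 0.997, -0.0]
contact_force: [0.4, 0.7, 0.5]
gripper_width: 0.001
grasp_force: 0.0
```

Emit:
apply_moves --targets '[{"translation": [0, 0, 0.02], "twist": 0, "hand": 0}, {"translation": [0, 0, 0.01], "twist": 0, "hand": 0}, {"translation": [0, 0, 0], "twist": 0, "hand": 0}]'

```text
time: 6.85
tool_pos: [0.4945, 0.1308, 0.0443]
tool_rot: [-0.0, -0.073, 0.997, -0.0]
contact_force: [-0.0, 0.7, -0.2]
gripper_width: 0.001
grasp_force: 0.0
```

Emit:
apply_moves --targets '[{"translation": [0, 0, 0.02], "twist": 0, "hand": 0}, {"translation": [0, 0, 0.01], "twist": 0, "hand": 0}, {"translation": [0, 0, 0], "twist": 0, "hand": 0}]'

```text
time: 7.15
tool_pos: [0.4944, 0.1308, 0.0413]
tool_rot: [-0.0, -0.073, 0.997, -0.0]
contact_force: [-0.4, 0.4, 0.4]
gripper_width: 0.003
grasp_force: 0.0
```

Emit:
apply_moves --targets '[{"translation": [0, 0, 0.02], "twist": 0, "hand": 0}, {"translation": [0, 0, 0], "twist": 0, "hand": 0}]'

```text
time: 7.35
tool_pos: [0.4945, 0.1308, 0.0393]
tool_rot: [-0.0, -0.073, 0.997, -0.0]
contact_force: [-0.1, -0.4, -0.9]
gripper_width: -0.002
grasp_force: 0.0
```

```bash
python3 - <<'E'
from h import *
import cv2
print(state()['contact_force'],state()['joint_efforts']);w=grab_frame('wrist');a=grab_frame('scene');
o=np.zeros((600,800,3),np.uint8);o[:300,:400]=w[60:360,80:480];o[300:,:400]=cv2.resize(w[210:285,225:325],(400,300),interpolation=2);o[:,400:]=cv2.resize(a[165:261,275:339],(400,600),interpolation=2)
cv2.imwrite('pics/i.png',o[...,::-1])
t=state()['tool_pos']; s=np.array([.9896,.1437,0])
for dx in(-.011,0,.011):
  for z in (.052,.04): q=t+s*dx; q[2]=z; print(dx,z,proj('wrist',q[None]).round(),proj('scene',q[None]).round(1))
E
```

```text
[-0.1087926  -0.39885664 -0.90612195] [-1.56159431e-02 -3.08157492e+01 -3.25433958e+01 -5.99359391e-04
 -3.12969193e-02 -1.03005749e-05]
-0.011 0.052 [[275. 254.]] [[303.1 207.2]]
-0.011 0.04 [[275. 245.]] [[302.8 210.5]]
0 0.052 [[275. 273.]] [[304.8 210.7]]
0 0.04 [[275. 262.]] [[304.6 214. ]]
0.011 0.052 [[275. 290.]] [[306.6 214.3]]
0.011 0.04 [[275. 279.]] [[306.3 217.5]]
```

View pics/i.png

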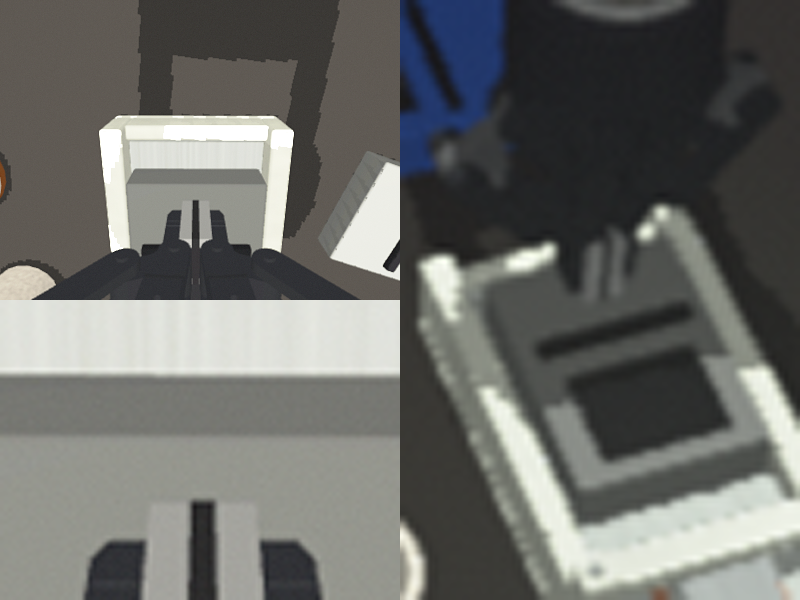

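Wrist tip at row 260 and scene tip at (307,213): fingers are over the land, still about 5 mm above it. Continue down.

Emit:
apply_moves --targets '[{"translation": [0, 0, 0.02], "twist": 0, "hand": 0}, {"translation": [0, 0, 0.01], "twist": 0, "hand": 0}, {"translation": [0, 0, 0], "twist": 0, "hand": 0}]'

```text
time: 7.75
tool_pos: [0.4946, 0.1308, 0.0364]
tool_rot: [-0.0, -0.073, 0.997, 0.0]
contact_force: [-0.9, 0.1, 0.7]
gripper_width: -0.0
grasp_force: 0.0
```

Emit:
apply_moves --targets '[{"translation": [0, 0, 0.02], "twist": 0, "hand": 0}, {"translation": [0, 0, 0], "twist": 0, "hand": 0}]'

```text
time: 7.95
tool_pos: [0.4947, 0.1309, 0.0353]
tool_rot: [-0.0, -0.073, 0.997, -0.0]
contact_force: [-2.2, -0.3, 7.8]
gripper_width: 0.001
grasp_force: 3.4
```

Emit:
apply_moves --targets '[{"translation": [0, 0, 0.02], "twist": 0, "hand": 0}, {"translation": [0, 0, 0], "twist": 0, "hand": 0}]'

```text
time: 8.15
tool_pos: [0.4948, 0.1309, 0.0336]
tool_rot: [-0.0, -0.073, 0.997, -0.0]
contact_force: [-3.8, -0.6, 8.1]
gripper_width: 0.0
grasp_force: 4.0
```

Emit:
apply_moves --targets '[{"translation": [0, 0, 0.03], "twist": 0, "hand": 0}, {"translation": [0, 0, 0.02], "twist": 0, "hand": 0}, {"translation": [0, 0, 0], "twist": 0, "hand": 0}]'

```text
time: 8.45
tool_pos: [0.4949, 0.1309, 0.0291]
tool_rot: [-0.0, -0.073, 0.997, -0.0]
contact_force: [-5.7, -0.8, 11.3]
gripper_width: -0.0
grasp_force: 5.5
```

Emit:
apply_moves --targets '[{"translation": [0, 0, 0.02], "twist": 0, "hand": 0}, {"translation": [0, 0, 0.01], "twist": 0, "hand": 0}, {"translation": [0, 0, 0], "twist": 0, "hand": 0}]'

```text
time: 8.75
tool_pos: [0.495, 0.1309, 0.0265]
tool_rot: [-0.0, -0.073, 0.997, -0.0]
contact_force: [-6.7, -1.6, 13.3]
gripper_width: -0.003
grasp_force: 6.5
```

Emit:
apply_moves --targets '[{"translation": [-0.03, 0, 0], "twist": 0, "hand": 0}, {"translation": [-0.04, 0, 0], "twist": 0, "hand": 0}, {"translation": [-0.04, 0, 0], "twist": 0, "hand": 0}, {"translation": [-0.04, 0, 0], "twist": 0, "hand": 0}]'

```text
time: 9.15
tool_pos: [0.509, 0.133, 0.0262]
tool_rot: [-0.001, -0.073, 0.997, -0.0]
contact_force: [-8.3, -1.5, 13.3]
gripper_width: -0.001
grasp_force: 6.6
```

```bash
cat > m.py <<'E'
from h import *
import cv2
p=[.5605,.1405,.1442]
c,s=np.cos(p[2]),np.sin(p[2]);st=state();d=st['tool_pos'][:2]-p[:2];f=st['contact_force']
print('tcp dock',(d@[c,s]).round(4),(d@[-s,c]).round(4),'z',st['tool_pos'][2].round(4),'F slide,side,up',np.round([f[:2]@[c,s],f[:2]@[-s,c],f[2]],1))
a=grab_frame('scene');b=grab_frame('top')
for cam in('scene','top'):
  for q in ('pack','land'):
    for o in recognise(cam,q):
      e=np.array(o['point'])[:2]-p[:2]
      if abs(e@[-s,c])<.03 and abs(e@[c,s])<.12: print(cam,q,(e@[c,s]).round(4),round(o['point'][2],3),round(o['score'],2))
cv2.imwrite('pics/last_a.png',a[...,::-1]);cv2.imwrite('pics/last_b.png',b[...,::-1])
# screen (dark) blob in top view along dock centre line
x=np.arange(-.09,.1,.001);P=np.c_[p[0]+x*c,p[1]+x*s,np.full(len(x),.041)]
P+=np.array([-s,c,0])*-.022   # beside the fingertip
g=cv2.cvtColor(b,cv2.COLOR_RGB2GRAY);u=proj('top',P).astype(np.float32)
print('top profile',cv2.remap(g,u[:,0].reshape(-1,1),u[:,1].reshape(-1,1),1).ravel()[::4].tolist())
u=proj('scene',P).astype(np.float32);g=cv2.cvtColor(a,cv2.COLOR_RGB2GRAY)
print('scene profile',cv2.remap(g,u[:,0].reshape(-1,1),u[:,1].reshape(-1,1),1).ravel()[::4].tolist())
E
python3 m.py
```

```text
tcp dock -0.0521 0.0 z 0.0262 F slide,side,up [-8.4 -0.3 13.3]
scene pack -0.0101 0.043 0.9
scene pack 0.0648 0.037 0.34
scene land -0.0051 0.044 0.79
top profile [82, 80, 64, 64, 63, 67, 74, 76, 77, 79, 78, 82, 79, 85, 82, 62, 37, 38, 60, 84, 57, 51, 44, 44, 51, 56, 58, 62, 67, 70, 71, 73, 75, 75, 80, 83, 83, 87, 89, 97, 100, 99, 98, 95, 92, 89, 87, 84]
scene profile [55, 92, 137, 204, 208, 200, 107, 79, 81, 81, 81, 81, 81, 73, 43, 38, 66, 82, 71, 47, 44, 54, 55, 61, 66, 55, 57, 68, 70, 133, 125, 82, 166, 232, 231, 234, 156, 186, 131, 117, 120, 141, 165, 159, 158, 174, 145, 168]
```

Emit:
apply_moves --targets '[{"translation": [-0.05, 0, 0], "twist": 0, "hand": 0}, {"translation": [-0.05, 0, 0], "twist": 0, "hand": 0}, {"translation": [-0.05, 0, 0], "twist": 0, "hand": 0}, {"translation": [-0.05, 0, 0], "twist": 0, "hand": 0}]'

```text
time: 9.85
tool_pos: [0.5288, 0.1359, 0.0262]
tool_rot: [-0.001, -0.073, 0.997, -0.0]
contact_force: [-8.2, -1.5, 13.7]
gripper_width: 0.004
grasp_force: 6.6
```

```bash
python3 m.py
```

```text
tcp dock -0.032 0.0 z 0.0262 F slide,side,up [-8.4 -0.3 13.7]
scene pack 0.0034 0.042 0.72
scene land 0.0041 0.044 0.61
top profile [57, 56, 53, 54, 60, 57, 59, 62, 61, 70, 78, 63, 61, 65, 67, 73, 77, 77, 79, 81, 80, 84, 83, 81, 75, 77, 86, 53, 45, 43, 41, 45, 51, 51, 61, 64, 62, 68, 72, 73, 75, 76, 79, 81, 83, 87, 89, 95]
scene profile [37, 38, 38, 38, 38, 42, 87, 163, 209, 205, 172, 93, 80, 81, 82, 81, 81, 82, 78, 47, 38, 72, 82, 68, 49, 49, 66, 69, 55, 60, 72, 60, 161, 232, 231, 234, 152, 103, 81, 105, 119, 141, 165, 158, 158, 173, 146, 168]
```

Emit:
apply_moves --targets '[{"translation": [-0.05, 0, 0], "twist": 0, "hand": 0}, {"translation": [-0.05, 0, 0], "twist": 0, "hand": 0}, {"translation": [-0.05, 0, 0], "twist": 0, "hand": 0}, {"translation": [-0.05, 0, 0], "twist": 0, "hand": 0}]'

```text
time: 10.55
tool_pos: [0.5486, 0.1388, 0.0263]
tool_rot: [-0.001, -0.073, 0.997, -0.0]
contact_force: [-8.1, -0.5, 12.9]
gripper_width: -0.003
grasp_force: 6.2
```

```bash
python3 m.py
```

```text
tcp dock -0.012 0.0 z 0.0263 F slide,side,up [-8.1  0.6 12.9]
scene pack 0.0171 0.046 0.56
scene land 0.0186 0.042 0.63
top profile [61, 64, 63, 62, 67, 65, 63, 61, 63, 60, 61, 59, 58, 60, 56, 59, 61, 62, 66, 78, 68, 64, 65, 69, 75, 75, 80, 79, 81, 80, 83, 83, 83, 76, 53, 48, 45, 39, 42, 43, 50, 55, 58, 63, 65, 70, 70, 74]
scene profile [59, 61, 63, 59, 47, 39, 39, 39, 39, 39, 45, 81, 162, 202, 210, 171, 94, 80, 81, 82, 82, 82, 83, 82, 47, 38, 74, 84, 74, 50, 51, 61, 164, 232, 231, 235, 151, 87, 79, 136, 133, 86, 78, 85, 143, 174, 151, 180]
```

Emit:
apply_moves --targets '[{"translation": [-0.05, 0, 0], "twist": 0, "hand": 0}, {"translation": [-0.05, 0, 0], "twist": 0, "hand": 0}, {"translation": [-0.05, 0, 0], "twist": 0, "hand": 0}, {"translation": [-0.05, 0, 0], "twist": 0, "hand": 0}]'

```text
time: 11.25
tool_pos: [0.5662, 0.1415, 0.0249]
tool_rot: [-0.004, -0.073, 0.997, -0.0]
contact_force: [-11.9, -2.3, 10.7]
gripper_width: 0.003
grasp_force: 7.4
```

```bash
python3 m.py
```

```text
tcp dock 0.0058 0.0002 z 0.0249 F slide,side,up [-12.1  -0.6  10.7]
scene pack 0.027 0.045 0.75
scene land 0.029 0.04 0.65
top profile [63, 64, 61, 63, 64, 64, 63, 62, 62, 60, 61, 63, 64, 65, 60, 60, 66, 60, 61, 59, 58, 59, 59, 61, 60, 60, 64, 82, 78, 63, 64, 63, 71, 76, 79, 80, 79, 81, 82, 80, 83, 81, 54, 43, 41, 41, 45, 50]
scene profile [140, 131, 132, 125, 104, 60, 53, 62, 61, 54, 42, 39, 40, 40, 39, 41, 77, 150, 137, 87, 81, 82, 82, 82, 82, 83, 72, 41, 44, 79, 82, 56, 96, 170, 219, 235, 151, 88, 54, 52, 63, 103, 140, 109, 77, 77, 97, 166]
```

Emit:
apply_moves --targets '[{"translation": [-0.03, 0, 0], "twist": 0, "hand": 0}, {"translation": [-0.03, 0, 0], "twist": 0, "hand": 0}, {"translation": [-0.03, 0, 0], "twist": 0, "hand": 0}, {"translation": [0, 0, 0], "twist": 0, "hand": 0}]'

```text
time: 11.95
tool_pos: [0.5755, 0.1429, 0.0251]
tool_rot: [-0.003, -0.073, 0.997, -0.0]
contact_force: [-9.5, -2.1, 11.0]
gripper_width: -0.0
grasp_force: 7.3
```

```bash
python3 m.py
```

```text
tcp dock 0.0152 0.0002 z 0.0251 F slide,side,up [-9.7 -0.7 11. ]
scene pack 0.0403 0.043 0.86
scene land 0.0368 0.043 0.63
top profile [60, 62, 60, 63, 63, 63, 65, 66, 65, 62, 65, 62, 60, 63, 64, 65, 62, 64, 64, 63, 64, 61, 61, 57, 57, 57, 61, 58, 56, 62, 62, 74, 78, 66, 65, 65, 70, 74, 79, 77, 82, 83, 80, 83, 84, 79, 47, 39]
scene profile [140, 132, 127, 122, 120, 120, 117, 86, 50, 63, 64, 61, 47, 41, 40, 40, 41, 40, 49, 118, 166, 101, 81, 82, 82, 82, 82, 83, 81, 45, 38, 72, 109, 136, 136, 139, 131, 87, 48, 51, 62, 54, 59, 78, 136, 123, 79, 87]
```

Emit:
apply_moves --targets '[{"translation": [-0.03, 0, 0], "twist": 0, "hand": 0}, {"translation": [-0.03, 0, 0], "twist": 0, "hand": 0}, {"translation": [0, 0, 0], "twist": 0, "hand": 0}]'

```text
time: 12.55
tool_pos: [0.5815, 0.1437, 0.0251]
tool_rot: [-0.003, -0.073, 0.997, -0.0]
contact_force: [-10.4, -2.1, 10.3]
gripper_width: 0.005
grasp_force: 8.7
```

Emit:
apply_moves --targets '[{"translation": [-0.02, 0, 0], "twist": 0, "hand": 0}, {"translation": [0, 0, 0], "twist": 0, "hand": 0}]'

```text
time: 12.75
tool_pos: [0.5835, 0.144, 0.0251]
tool_rot: [-0.003, -0.073, 0.997, -0.0]
contact_force: [-9.4, -0.6, 10.3]
gripper_width: -0.001
grasp_force: 8.7
```

Emit:
apply_moves --targets '[{"translation": [-0.02, 0, 0], "twist": 0, "hand": 0}, {"translation": [0, 0, 0], "twist": 0, "hand": 0}]'

```text
time: 12.95
tool_pos: [0.584, 0.1441, 0.0248]
tool_rot: [-0.005, -0.073, 0.997, -0.0]
contact_force: [-13.8, -1.5, 13.0]
gripper_width: -0.0
grasp_force: 10.2
```

Emit:
apply_moves --targets '[{"translation": [-0.02, 0, 0], "twist": 0, "hand": 0}, {"translation": [0, 0, 0], "twist": 0, "hand": 0}]'

```text
time: 13.15
tool_pos: [0.584, 0.1441, 0.0244]
tool_rot: [-0.008, -0.073, 0.997, -0.001]
contact_force: [-19.2, -3.5, 17.1]
gripper_width: 0.001
grasp_force: 13.2
```

```bash
python3 m.py; python3 - <<'E'
import cv2,numpy as np
a=cv2.imread('pics/last_a.png');b=cv2.imread('pics/last_b.png')
o=np.hstack([cv2.resize(a[195:295,280:360],(400,500),interpolation=2),cv2.resize(b[120:220,205:285],(400,500),interpolation=2)]);cv2.imwrite('pics/j.png',o)
E
```

```text
tcp dock 0.0238 0.0002 z 0.0244 F slide,side,up [-19.5  -0.7  17.1]
scene pack 0.0613 0.042 0.73
scene land 0.0595 0.038 0.88
top profile [60, 57, 62, 57, 60, 59, 61, 61, 62, 60, 61, 64, 63, 65, 63, 66, 63, 63, 60, 63, 61, 65, 63, 64, 65, 65, 63, 60, 59, 58, 57, 60, 60, 60, 62, 64, 78, 71, 65, 65, 68, 74, 77, 77, 79, 78, 79, 82]
scene profile [140, 132, 129, 123, 120, 120, 120, 120, 120, 114, 81, 49, 63, 64, 58, 46, 41, 40, 41, 41, 40, 53, 116, 94, 82, 82, 83, 82, 82, 82, 81, 55, 92, 136, 136, 138, 129, 87, 43, 44, 46, 48, 52, 54, 48, 60, 129, 138]
```

Emit:
apply_moves --targets '[{"translation": [0.02, 0, 0], "twist": 0, "hand": 0}, {"translation": [0, 0, -0.05], "twist": 0, "hand": 0}, {"translation": [0, 0, -0.05], "twist": 0, "hand": 0}, {"translation": [0, 0, -0.05], "twist": 0, "hand": 0}, {"translation": [0, 0, -0.1], "twist": 0, "hand": 0}, {"translation": [0, 0, -0.3], "twist": 0, "hand": 0}, {"translation": [0, 0, -0.4], "twist": 0, "hand": 0}, {"translation": [0, 0, -0.4], "twist": 0, "hand": 0}]'

```text
time: 14.25
tool_pos: [0.5878, 0.1444, 0.1615]
tool_rot: [0.0, -0.073, 0.997, 0.0]
contact_force: [0.5, 0.4, 1.1]
gripper_width: 0.004
grasp_force: 0.0
```

Emit:
apply_moves --targets '[{"translation": [0.4, 0, 0], "twist": 0, "hand": 0}, {"translation": [0.4, 0, 0], "twist": 0, "hand": 0}, {"translation": [0.4, 0, 0], "twist": 0, "hand": 0}, {"translation": [0, 0.4, -0.2], "twist": 0, "hand": 0}, {"translation": [0, 0.4, 0], "twist": 0, "hand": 0}, {"translation": [0, 0.4, 0], "twist": 0, "hand": 0}, {"translation": [0, 0.4, 0], "twist": 0, "hand": 0}, {"translation": [0, 0, 0], "twist": 0, "hand": 0}]'

```text
time: 15.05
tool_pos: [0.4453, 0.2892, 0.181]
tool_rot: [0.001, -0.075, 0.997, 0.001]
contact_force: [-0.1, -0.3, -0.3]
gripper_width: -0.001
grasp_force: 0.0
```

```bash
python3 m.py; python3 - <<'E'
import cv2,numpy as np
a=cv2.imread('pics/last_a.png');b=cv2.imread('pics/last_b.png')
o=np.hstack([cv2.resize(a[195:295,260:380],(480,400),interpolation=2),cv2.resize(b[120:220,205:285],(320,400),interpolation=2)]);cv2.imwrite('pics/j.png',o)
E
```

```text
tcp dock -0.0926 0.1637 z 0.181 F slide,side,up [-0.2 -0.3 -0.3]
scene pack 0.0379 0.046 0.95
scene land 0.04 0.046 0.86
top pack 0.0268 0.046 0.83
top land 0.0233 0.044 0.72
top profile [241, 241, 240, 239, 240, 240, 239, 239, 238, 238, 237, 237, 236, 236, 235, 235, 235, 234, 235, 235, 228, 109, 106, 159, 166, 166, 165, 166, 167, 167, 165, 151, 75, 92, 140, 180, 245, 245, 236, 124, 68, 64, 64, 68, 66, 83, 156, 199]
scene profile [177, 138, 199, 212, 211, 211, 211, 211, 210, 211, 210, 209, 211, 210, 209, 210, 209, 209, 210, 209, 210, 206, 162, 140, 140, 141, 141, 141, 141, 141, 103, 53, 157, 233, 231, 234, 152, 106, 74, 81, 84, 80, 83, 83, 88, 111, 140, 110]
```

View pics/j.png

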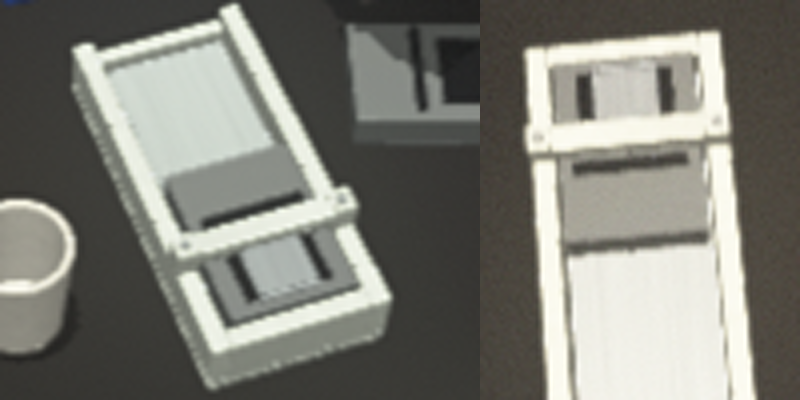

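The picture shows the pack under the bridge and the leaf, leading edge near the stop. Checking its x position in numbers.

```bash
python3 - <<'E'
from h import *
p=[.5605,.1405,.1442];c,s=np.cos(p[2]),np.sin(p[2])
W=lambda x,z:np.array([[p[0]+x*c,p[1]+x*s,z]])
for x in(-.01,-.006,-.002): print(x,'top',proj('top',W(x,.045)).round(1),'scene',proj('scene',W(x,.045)).round(1))
print('obs top trailing',(205+(637-480)/4,120+238/4),'scene trailing',(260+(222)/4,195+163/4))
for x in(.09,.094,.098): print(x,proj('scene',W(x,.045)).round(1))
print('obs scene lead', 260+294/4,195+303/4)
E
```

```text
-0.01 top [[244.3 182.4]] scene [[313.9 231.2]]
-0.006 top [[244.2 180.5]] scene [[314.6 232.6]]
-0.002 top [[244.  178.6]] scene [[315.3 233.9]]
obs top trailing (244.25, 179.5) scene trailing (315.5, 235.75)
0.09 [[331.5 266.7]]
0.094 [[332.3 268.2]]
0.098 [[333.  269.7]]
obs scene lead 333.5 270.75
```

```bash
python3 -c "
from plant import *
print(job_done())"
```

```text
the job is handed in; nothing more can be done
None
```

The pack is home: I pressed it down with about 13 N and slid it under the bridge and spring until it met the end stop firmly. Its edges measured within about 4 mm of home in the camera views after release. The arm is clear, it never went near the spare pack, cup or jar, and the job was handed in at about 15 s.

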